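Dry-fit a trailer wheel hub on its stub axle in the vice

ROBOT

A 6-joint arm with a two-finger parallel gripper is mounted at the origin on the work surface. World frame = base frame: x ahead of the robot, y to its left, z up, the work surface at z = 0. Lengths are in m, angles in rad, forces in N, time in s.
With the tool pointing down it reaches from about 0.3 to 0.775 m from the base axis. Payload 14.6 kg.
Tool frame: the origin (TCP) lies midway between the tips of the shut fingers; the grasp point (between the pads) lies 19 mm behind it; z points along the fingers, y is the direction in which the jaws open and shut (so a half turn about z gives the same grasp; the last joint's range is limited). The gripper opens to 94 mm and grips with 3 to 60 N. Pads are 16 mm wide; open, the fingers measure 119 mm over their backs; the gripper's body (75 mm by 177 mm) begins 78 mm behind the grasp point.
Start: joints at [-1.278, 0.3, 1.521, -0, 1.321, -0.067], TCP at [0.194, -0.515, 0.205] pointing down, gripper open.
Joint ranges: [-3.03, 3.03], [-0.79, 2.21], [0.23, 2.52], [-1.04, 4.18], [0, 3.07], [-2.55, 2.55]. Speed limits (rad/s): [2.22, 2.22, 2.57, 3.14, 3.14, 3.14].

INTERFACE

Orientations are given as a rotation vector (axis times angle).
In Python, from cell import robot gives the robot as it stands.
- The arm moves only by the tool drive_tool, never from a script. Its argument "deltas" is a list of rows, each an object with "fingers": the closure, from -1 (fully open) to 1 (shut); "translation": the shift along the tool's x, y, z in m, a list of three; "rot": the turn, a rotation vector about the tool's x, y, z in degrees, a list of three. In form: [{"fingers": fingers, "translation": [x, y, z], "rot": [ax, ay, az]}, ...]. A call has 1 to 20 rows; each row is the pose to reach, as a shift and turn from the pose commanded when the call began, along the tool's axes at that moment; what a row does not reach only later rows make up. A row lasts 1/8 s, in which the tool goes at most 62.5 mm and 10.7 degrees, less where a joint would pass 70% of its speed; a pose out of reach is approached as far as the arm can. A call with a gripper value outside its range is refused whole. The fingers move at their own pace and stop on an object; "newtons" is the grip in N (left out, the last holds). Time passes only in rows, so rows that repeat a pose let the fingers close. It gives the time, the measured TCP pose, the force and the opening at its end, in the units of the state.
- robot.get_state(): the state, without advancing time (a new reading comes with each control period).
- robot.capture(name): name is "scene" or "side" or "wrist"; returns a dict with "img" (480x640x3 uint8, red, green, blue), "camera_matrix" (3x3 intrinsics, pixels), "pose" (4x4, takes a point from camera to world coordinates). Camera axes: x right, y down, z forward; pixel columns grow to the right and rows downward; lengths in m; the calibration is good to about 2 mm. A picture is of the moment at which its call begins. There is no depth.
- robot.close_job(): hands the job in, once; it reports no verdict.
The state is a dict: "t": time; "q": joint angles; "qd": joint speeds; "joint_efforts": joint torques, N m; "position": TCP position; "eef_rot": TCP orientation; "force": force on the tool from outside, world axes, zero at the start; "wrist_torque": the same for the moment, N m; "gripper_width": finger opening in m.
Only numpy, scipy, OpenCV 4.12 (cv2) and the standard library are available. Lean on these libraries where they do the work, as an engineer would, in place of code of your own. Each camera call takes 0.05 s, during which the arm holds its last target. There are 200 camera calls.

TASK

A trailer stub axle is clamped upright in the vice, its inner bearing already pressed on. Dry-fit the wheel hub, one part after another: first stand the distance sleeve on the inner bearing, then put the hub over it with the wheel studs up, then the loose roller bearing into the mouth of the hub, and last the flat thrust washer on top, each fully home before the next. Lower the parts down the axle instead of dropping them, and leave the castle nut and the dust cap lying where they are.

Things in the scene. Friction and masses are not known exactly. Their poses are not given: they have to be found in the camera images.
- axle_seat (a point): Steel stub axle upright in the green vice (jaw tops 125 mm high), with the inner roller bearing on it (50 mm diameter, 16 mm high). Point: on the axle's line, level with that bearing's top, 161 mm above the bench; z up. Above it the axle is 17 mm thick, from 56 mm a 16 mm thread with a pointed nose that ends at 76 mm. The vice reaches 215 mm from the axle, below the jaw tops.
- sleeve_mid (a point): The distance sleeve, a plain steel tube standing upright: outer diameter 26 mm, bore 20 mm, 41 mm long. Point: its centre, 20.5 mm above its underside. Home on the inner bearing, this point is 20.5 mm above axle_seat. Grip it near its top, else the palm meets the axle's nose, which stands 35 mm above the sleeve's top.
- hub_mid (a point): Aluminium hub, 66 mm high, 0.6-0.9 kg; point: its centre, 33 mm up. From its underside: 76 mm boss; flange 124 mm wide at 12-22 mm; four 12 mm studs on a 96 mm circle, up to 46 mm; above, a 63 mm snout (grip its top 20 mm). Recess below 12 mm deep, 60 to 53 mm wide; bore 39 mm; mouth on top 12 mm deep, 53 to 47 mm wide. Home: point 21 mm above axle_seat, resting on the inner bearing.
- outer_bearing_mid (a point): The loose roller bearing, a steel ring with rollers all round: outer diameter 44 mm, bore 19 mm, 16 mm high, lying flat (both faces alike). Point: its centre, 8 mm up. Home, it stands 4 mm proud of the hub's rim, this point 50 mm above axle_seat. Fingers do not fit beside it in the mouth: hold it by its upper part, enter it some mm, let go, and it slides the last few mm home.
- washer_mid (a point): The thrust washer, a plain flat steel ring: outer diameter 36 mm, hole 18 mm, 5 mm thick, lying flat on the bench. Point: its centre, 2.5 mm above its underside. Home on the loose bearing, this point is 60.5 mm above axle_seat.
- nut_mid (a point): The castle nut, dark steel, six-sided, 29 mm across its corners, 18 mm high with slots in its top, lying on the bench: not to be used or moved. The point is its centre, 9 mm above its underside.
- dust_cap_mid (a point): The domed steel dust cap, 49 mm diameter, 36 mm high, closed top, lying on the bench: not to be used or moved. The point is its centre, 18 mm above its underside.
Mind the look-alikes: they are no part of the job. What is shaped like the part that bears sleeve_mid but pink or turquoise is not meant.

How it is judged:
By the outcome, as a careful person would: the job done as asked, in the order asked, and still so for the second after the job is handed in, with the robot touching nothing.
It also fails if it takes over 104 s, if anything falls off the work surface, if the arm or the gripper's body presses on something with over 40 N, if the wrist force passes 120 N, or if a joint passes its speed limit or range.

## Working session

There is one attempt and no reset: what is moved stays moved. The work goes in short steps, Python scripts to look and compute and a tool call to move; the robot and the scene stay as the last step left them, time stands still between calls to the robot, and variables do not carry over. Pictures are saved under pics/ and viewed, about 12 in all and at most 16, crops included, and the job is handed in when it is done.

Besides the shell and the picture viewer there is one more tool, called after "Call:" as a command line: name --argument value ..., lists and objects as JSON in quotes. drive_tool: Moves the arm, as the interface text tells. Its arguments: {"type":"object","properties":{"deltas":{"type":"array"},"newtons":{"type":"number"}},"required":["deltas"]}

```bash
mkdir -p pics; ls; cat > h.py <<'E'
import numpy as np, cv2
from cell import robot
from scipy.spatial.transform import Rotation as R
def cap(n,f=None):
    c=robot.capture(n)
    if f: cv2.imwrite('pics/'+f,c['img'][:,:,::-1])
    return c
def ray(c,u,v):
    K=np.array(c['camera_matrix']);P=np.array(c['pose'])
    d=P[:3,:3]@np.linalg.solve(K,[u,v,1.]);return P[:3,3],d
def onz(c,u,v,z):
    o,d=ray(c,u,v);return o+d*(z-o[2])/d[2]
def proj(c,p):
    K=np.array(c['camera_matrix']);P=np.array(c['pose'])
    q=K@(P[:3,:3].T@(np.array(p)-P[:3,3]));return q[:2]/q[2]
def tri(rs):
    A=np.zeros((3,3));b=np.zeros(3)
    for o,d in rs:
        d=d/np.linalg.norm(d);M=np.eye(3)-np.outer(d,d);A+=M;b+=M@o
    return np.linalg.solve(A,b)
E
python3 - <<'E'
from h import *
import pickle
D={n:cap(n,n+'0.png') for n in('scene','side','wrist')}
pickle.dump(D,open('d0.pkl','wb'))
s=robot.get_state();print(s)
for n in D:print(n,np.round(D[n]['pose'],3).tolist(),np.round(D[n]['camera_matrix'],1).tolist())
E
```

```text
pics
{'t': 0.15, 'q': array([-1.27762675e+00,  3.00371835e-01,  1.52142800e+00, -1.59159097e-06,
        1.32068041e+00, -6.65690889e-02]), 'qd': array([ 0.0007375 , -0.00311859, -0.00251724,  0.00034476,  0.00141294,
       -0.00101976]), 'joint_efforts': array([ 2.10992694e-03, -5.31951034e+01, -3.52819419e+01,  7.08380551e-02,
        2.35905068e-02, -4.49066943e-05]), 'position': array([ 0.19357349, -0.51460492,  0.20500554]), 'eef_rot': array([-3.09004197e+00, -5.61876991e-01,  1.59989725e-04]), 'force': array([0.2299352 , 0.39517601, 0.32822763]), 'wrist_torque': array([-0.01661107, -0.03684355, -0.04823801]), 'gripper_width': 0.09382201857712302}
scene [[-0.717, 0.59, -0.371, 1.028], [0.697, 0.613, -0.373, 0.462], [0.008, -0.526, -0.85, 1.214], [0.0, 0.0, 0.0, 1.0]] [[506.5, 0.0, 317.1], [0.0, 506.5, 247.5], [0.0, 0.0, 1.0]]
side [[0.984, -0.122, 0.131, 0.438], [-0.179, -0.705, 0.686, -0.648], [0.008, -0.698, -0.716, 0.782], [0.0, 0.0, 0.0, 1.0]] [[442.7, 0.0, 325.5], [0.0, 442.7, 240.3], [0.0, 0.0, 1.0]]
wrist [[0.352, -0.905, -0.239, 0.263], [-0.936, -0.341, -0.088, -0.489], [-0.002, 0.254, -0.967, 0.384], [0.0, 0.0, 0.0, 1.0]] [[427.7, 0.0, 318.1], [0.0, 427.7, 238.9], [0.0, 0.0, 1.0]]
```

View pics/scene0.png

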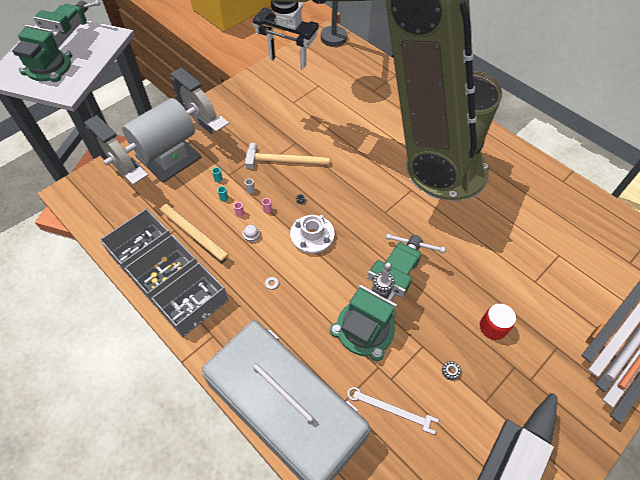

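View pics/side0.png

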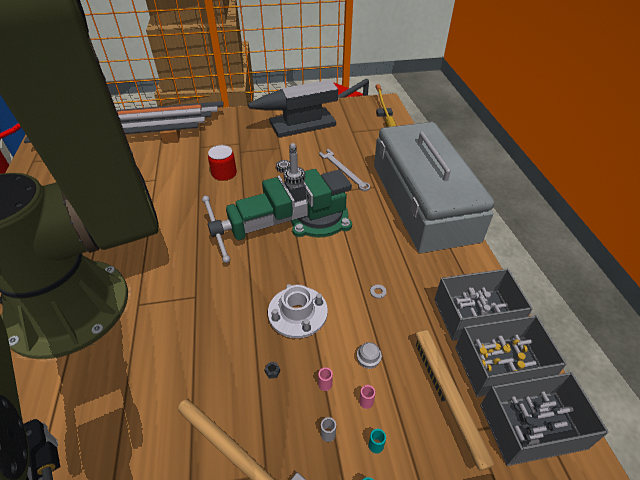

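Scene view: grey sleeve at about (250,186), hub (313,230), washer (271,283), bearing (452,370), axle nose (388,266), nut (300,199) and cap (251,232). Side view: sleeve (328,429), hub (297,305), washer (378,291), bearing (284,166) and axle nose (293,146).

```bash
python3 - <<'E'
from h import *
import pickle
D=pickle.load(open('d0.pkl','rb'));S,T=D['scene'],D['side']
for n,a,b,z in [('sleeve',(250,186),(328,429),.0205),('sleevetop',(249.5,181),(329,422),.041),('hub top',(313,223),(297,297),.066),('washer',(271.5,283),(378,291),.0025),('bearing',(452,369.5),(284,166),.01),('nose',(388,266),(293,146),.237),('nut',(300,199),(272,370),.009),('cap',(251,232),(369,355),.018),('pink1',(239,210),(367,397),.02),('pink2',(266.5,206),(325,379),.02)]:
    print(n,onz(S,*a,z).round(4),onz(T,*b,z).round(4),tri([ray(S,*a),ray(T,*b)]).round(4))
# enlarged crops
a=cv2.resize(S['img'][150:300,200:420],None,fx=3,fy=3,interpolation=cv2.INTER_CUBIC)
cv2.imwrite('pics/c1.png',a[:,:,::-1])
E
```

```text
sleeve [ 0.5006 -0.3557  0.0205] [ 0.5009 -0.3594  0.0205] [ 0.5003 -0.3579  0.0177]
sleevetop [ 0.4985 -0.3571  0.041 ] [ 0.503  -0.3562  0.041 ] [ 0.5012 -0.3562  0.0432]
hub top [ 0.4795 -0.106   0.066 ] [ 0.4836 -0.1088  0.066 ] [ 0.4816 -0.1069  0.0653]
washer [ 0.6656 -0.0737  0.0025] [ 0.6665 -0.0755  0.0025] [ 0.6661 -0.0745  0.0016]
bearing [0.5086 0.4129 0.01  ] [0.5136 0.4092 0.01  ] [0.5113 0.412  0.0096]
nose [0.5213 0.1773 0.237 ] [0.5188 0.167  0.237 ] [0.5191 0.1756 0.2316]
nut [ 0.4201 -0.2232  0.009 ] [ 0.4175 -0.228   0.009 ] [ 0.4176 -0.2257  0.0045]
cap [ 0.6043 -0.2289  0.018 ] [ 0.6045 -0.2341  0.018 ] [ 0.6042 -0.2315  0.0144]
pink1 [ 0.5806 -0.3103  0.02  ] [ 0.5799 -0.316   0.02  ] [ 0.5799 -0.3136  0.0156]
pink2 [ 0.5136 -0.266   0.02  ] [ 0.5121 -0.269   0.02  ] [ 0.5124 -0.2676  0.0173]
```

View pics/c1.png

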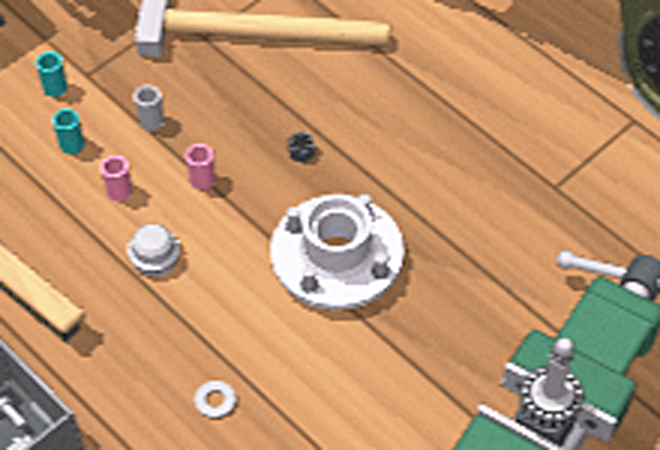

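```bash
cat >> h.py <<'E'
def go(x,y,z,yaw=None):
    s=robot.get_state();r=R.from_rotvec(s['eef_rot']);X=r.as_matrix()[:,0]
    y0=np.degrees(np.arctan2(X[1],X[0]))
    t=r.inv().apply(np.array([x,y,z])-s['position'])*1000
    print('tool mm',t.round(1),'yaw now',round(y0,2),'rotz',None if yaw is None else round(y0-yaw,2),'t',round(s['t'],2),'pos',s['position'].round(4),'F',s['force'].round(1),'w',round(s['gripper_width'],4),'tilt',np.round((r.as_matrix()[:2,2]),4))
E
python3 - <<'E'
from h import *
import pickle
go(.501,-.357,.2)
D=pickle.load(open('d0.pkl','rb'));S=D['scene']
for p in [(216,174),(223,194)]:print(onz(S,*p,.02))
E
```

```text
tool mm [343.2 -39.3   5.1] yaw now 20.61 rotz None t 0.15 pos [ 0.1936 -0.5146  0.205 ] F [0.2 0.4 0.3] w 0.0938 tilt [-0.0003  0.0008]
[ 0.54486772 -0.46293078  0.02      ]
[ 0.57743378 -0.38822056  0.02      ]
```

Call:
drive_tool --deltas '[{"fingers": 0.0,"translation": [0.06,-0.007,0.001],"rot": [0,0,0]},{"fingers": 0.0,"translation": [0.12,-0.014,0.002],"rot": [0,0,0]},{"fingers": 0.0,"translation": [0.18,-0.02,0.003],"rot": [0,0,0]},{"fingers": 0.0,"translation": [0.24,-0.027,0.004],"rot": [0,0,0]},{"fingers": 0.0,"translation": [0.3,-0.034,0.005],"rot": [0,0,0]},{"fingers": 0.0,"translation": [0.343,-0.039,0.005],"rot": [0,0,0]},{"fingers": 0.0,"translation": [0.343,-0.039,0.005],"rot": [0,0,0]},{"fingers": 0.0,"translation": [0.343,-0.039,0.005],"rot": [0,0,0]}]' --newtons 20

```text
t: 1.15
position: [0.5005, -0.3577, 0.2001]
eef_rot: [-3.09, -0.562, 0.001]
force: [-0.1, 0.1, 0.7]
gripper_width: 0.0469
```

```bash
python3 - <<'E'
from h import *
import pickle
c=cap('wrist','w1.png');pickle.dump(c,open('w1.pkl','wb'))
go(.501,-.357,.2)
print(proj(c,(.501,-.357,.041)))
E
```

```text
tool mm [ 1.1 -0.7  0.3] yaw now 20.57 rotz None t 1.2 pos [ 0.5002 -0.358   0.2003] F [0.5 0.5 1. ] w 0.0473 tilt [-0.0004  0.0001]
[317.55469851 219.40368425]
```

View pics/w1.png

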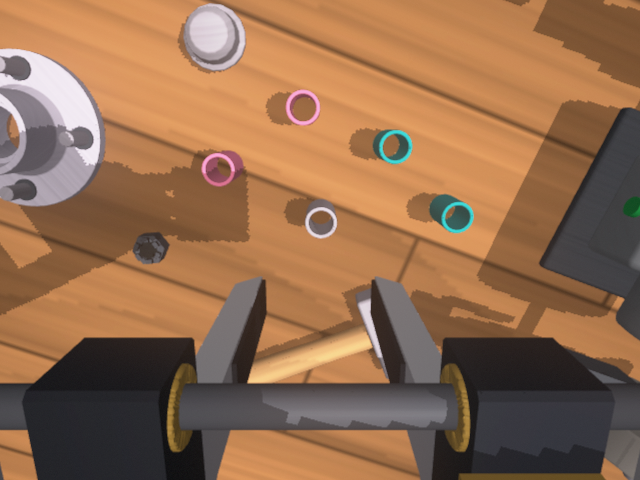

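Wrist view: the sleeve's top ring is at about (321,220), with pink tubes at (219,169) and (303,107) and teal ones at (395,147) and (457,217). The hub is at left with a stud at (72,138), and the fingertips are at about (265,285) and (373,285).

```bash
cat >> h.py <<'E'
def blob(c,u,v,r,f):
    """fit ellipse to the largest contour of mask f(hsv) in the window"""
    u,v=int(u),int(v);x0,y0=max(u-r,0),max(v-r,0)
    w=cv2.cvtColor(c['img'][y0:v+r,x0:u+r],cv2.COLOR_RGB2HSV)
    m=f(w[...,0],w[...,1],w[...,2]).astype(np.uint8)*255
    m=cv2.morphologyEx(m,cv2.MORPH_CLOSE,np.ones((3,3)))
    cs,_=cv2.findContours(m,cv2.RETR_EXTERNAL,cv2.CHAIN_APPROX_NONE)
    k=max(cs,key=cv2.contourArea);e=cv2.fitEllipse(cv2.convexHull(k))
    return np.array(e[0])+[x0,y0],np.round(e[1],1)
E
python3 - <<'E'
from h import *
import pickle
c=pickle.load(open('w1.pkl','rb'))
for V in (150,190):
  e=blob(c,321,220,26,lambda h,s,v:(s<70)&(v>V));print(e, onz(c,*e[0],.041), 'exp d',26e-3*427.7/.345)
E
```

```text
(array([320.75462723, 222.15239716]), array([31.1, 32.2])) [ 0.4997846  -0.36022693  0.041     ] exp d 32.23246376811594
(array([320.8050766 , 222.38347816]), array([30.8, 31.5])) [ 0.49961977 -0.360333    0.041     ] exp d 32.23246376811594
```

Call:
drive_tool --deltas '[{"fingers": 0.0,"translation": [-0.001,0.002,0.04],"rot": [0,0,0]},{"fingers": 0.0,"translation": [-0.001,0.002,0.09],"rot": [0,0,0]},{"fingers": 0.0,"translation": [-0.001,0.002,0.14],"rot": [0,0,0]},{"fingers": 0.0,"translation": [-0.001,0.002,0.17],"rot": [0,0,0]},{"fingers": 0.0,"translation": [-0.001,0.002,0.184],"rot": [0,0,0]},{"fingers": 0.0,"translation": [-0.001,0.002,0.184],"rot": [0,0,0]},{"fingers": 1.0,"translation": [-0.001,0.002,0.184],"rot": [0,0,0]},{"fingers": 1.0,"translation": [-0.001,0.002,0.184],"rot": [0,0,0]},{"fingers": 1.0,"translation": [-0.001,0.002,0.184],"rot": [0,0,0]},{"fingers": 1.0,"translation": [-0.001,0.002,0.184],"rot": [0,0,0]}]' --newtons 20

```text
t: 2.45
position: [0.5011, -0.36, 0.0174]
eef_rot: [3.09, 0.562, 0.001]
force: [-1.3, 1.1, 6.2]
gripper_width: 0.0254
```

```bash
python3 - <<'E'
from h import *
import pickle
go(.5,-.36,.016)
E
```

```text
tool mm [-1.  -0.4  1.4] yaw now 20.62 rotz None t 2.45 pos [ 0.5011 -0.36    0.0174] F [-1.3  1.1  6.2] w 0.0254 tilt [ 0.0011 -0.001 ]
```

Call:
drive_tool --deltas '[{"fingers": 1.0,"translation": [0,0,-0.02],"rot": [0,0,0]},{"fingers": 1.0,"translation": [0,0,-0.07],"rot": [0,0,0]},{"fingers": 1.0,"translation": [0,0,-0.13],"rot": [0,0,0]},{"fingers": 1.0,"translation": [0.01,-0.04,-0.19],"rot": [0,0,0]},{"fingers": 1.0,"translation": [0.025,-0.09,-0.24],"rot": [0,0,0]},{"fingers": 1.0,"translation": [0.042,-0.145,-0.265],"rot": [0,0,0]},{"fingers": 1.0,"translation": [0.06,-0.2,-0.265],"rot": [0,0,0]},{"fingers": 1.0,"translation": [0.076,-0.26,-0.265],"rot": [0,0,0]},{"fingers": 1.0,"translation": [0.094,-0.32,-0.265],"rot": [0,0,0]},{"fingers": 1.0,"translation": [0.112,-0.38,-0.265],"rot": [0,0,0]},{"fingers": 1.0,"translation": [0.13,-0.44,-0.265],"rot": [0,0,0]},{"fingers": 1.0,"translation": [0.144,-0.48,-0.265],"rot": [0,0,0]},{"fingers": 1.0,"translation": [0.144,-0.492,-0.265],"rot": [0,0,0]},{"fingers": 1.0,"translation": [0.144,-0.492,-0.265],"rot": [0,0,0]},{"fingers": 1.0,"translation": [0.144,-0.492,-0.265],"rot": [0,0,0]},{"fingers": 1.0,"translation": [0.144,-0.492,-0.265],"rot": [0,0,0]}]'

```text
t: 4.45
position: [0.4625, 0.1504, 0.2816]
eef_rot: [3.091, 0.56, 0.0]
force: [0.5, -0.8, -0.6]
gripper_width: 0.0256
```

```bash
python3 - <<'E'
from h import *
import pickle
c=cap('wrist');pickle.dump(c,open('w2.pkl','wb'))
go(.463,.151,.28)
s=cap('side');pickle.dump(s,open('s2.pkl','wb'))
p=robot.get_state()['position']
print(proj(c,p+[0,0,.025]),proj(c,(.519,.1725,.237)),proj(c,(.519,.1725,.161)))
u,v=proj(s,(.519,.1725,.23)).astype(int);print(u,v)
a=cv2.resize(s['img'][v-110:v+70,u-70:u+70],None,fx=2.66,fy=2.66)
cv2.imwrite('pics/w2.png',np.hstack([c['img'],np.pad(a,((0,480-len(a)),(0,0),(0,0)))])[:,:,::-1][:, 100:900])
E
```

```text
tool mm [ 0.6 -0.2  1.6] yaw now 20.53 rotz None t 4.5 pos [0.4625 0.1505 0.2816] F [-0.7  0.2 -1. ] w 0.0259 tilt [ 0.0001 -0.    ]
[316.64913776 319.69736381] [316.02232208 152.33175289] [316.6574929  145.84465477]
292 147
```

View pics/w2.png

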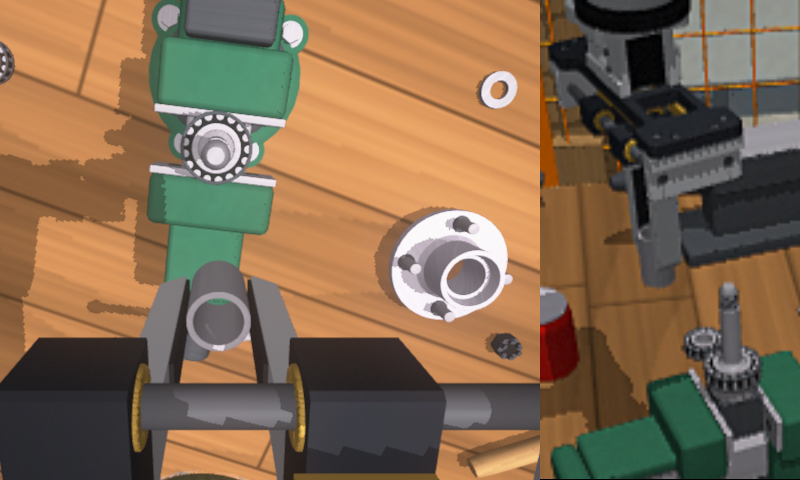

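The held sleeve's top ring is at about (319,320) in full-image pixels, the inner bearing is centred near (316,148) and the nose is just below that. The washer is at about (598,90) and the hub at (550,262), studs visible.

```bash
python3 - <<'E'
from h import *
import pickle
c=pickle.load(open('w2.pkl','rb'));I=c['img']
a=cv2.resize(I[100:200,266:366],None,fx=4,fy=4,interpolation=cv2.INTER_CUBIC)
b=cv2.resize(I[255:355,269:369],None,fx=4,fy=4,interpolation=cv2.INTER_CUBIC)
o=np.hstack([a,b]).copy()
for k in range(0,800,40):
    cv2.line(o,(k,0),(k,6),(255,0,0),1);cv2.line(o,(0,k),(6,k),(255,0,0),1)
cv2.imwrite('pics/w3.png',o[:,:,::-1])
E
```

```text
(no output)
```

View pics/w3.png

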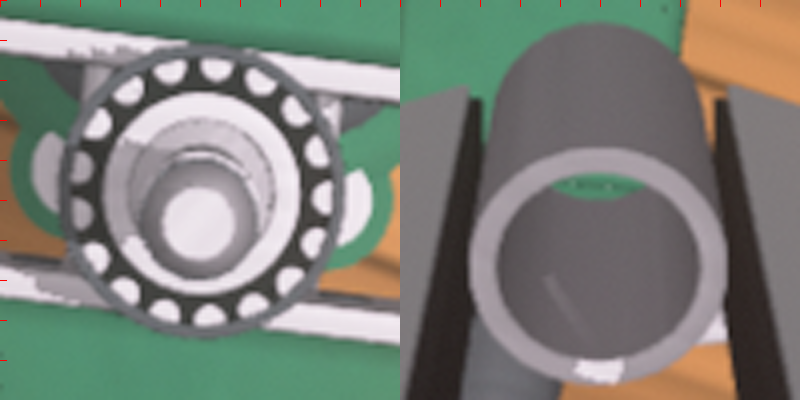

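```bash
python3 - <<'E'
from h import *
import pickle
c=pickle.load(open('w2.pkl','rb'))
T=np.array([.4625,.1505,.2816]);ty=np.radians(20.55);tx=np.array([np.cos(ty),np.sin(ty)]);tyv=np.array([np.sin(ty),-np.cos(ty)])
A=onz(c,316.0,147.4,.161);N=onz(c,315.9,155.3,.237);S=onz(c,318.3,321.1,T[2]+.0236)
for n,p in(('seat',A),('nose',N),('sleeve',S)):
    d=(p-T)[:2];print(n,p.round(4),'tool',(d@tx*1e3).round(1),(d@tyv*1e3).round(1))
s=pickle.load(open('s2.pkl','rb'))
print(proj(s,A),proj(s,N))
E
```

```text
seat [0.5179 0.1726 0.161 ] tool 59.6 -1.2
nose [0.5176 0.172  0.237 ] tool 59.1 -0.8
sleeve [0.4615 0.1497 0.3052] tool -1.2 0.4
[293.74535815 172.80946032] [292.13072402 144.75951374]
```

Call:
drive_tool --deltas '[{"fingers": 1.0,"translation": [0.03,-0.0007,0],"rot": [0,0,0]},{"fingers": 1.0,"translation": [0.0605,-0.0014,0],"rot": [0,0,0]},{"fingers": 1.0,"translation": [0.0605,-0.0014,0],"rot": [0,0,0]},{"fingers": 1.0,"translation": [0.0605,-0.0014,0.01],"rot": [0,0,0]},{"fingers": 1.0,"translation": [0.0605,-0.0014,0.02],"rot": [0,0,0]},{"fingers": 1.0,"translation": [0.0605,-0.0014,0.03],"rot": [0,0,0]},{"fingers": 1.0,"translation": [0.0605,-0.0014,0.04],"rot": [0,0,0]},{"fingers": 1.0,"translation": [0.0605,-0.0014,0.05],"rot": [0,0,0]},{"fingers": 1.0,"translation": [0.0605,-0.0014,0.05],"rot": [0,0,0]}]'

```text
t: 5.68
position: [0.5181, 0.174, 0.2306]
eef_rot: [3.091, 0.562, -0.002]
force: [-0.9, 0.7, -0.1]
gripper_width: 0.0256
```

```bash
python3 - <<'E'
from h import *
import pickle
go(.5186,.172,.1784)
E
```

```text
tool mm [-0.2  2.  52.2] yaw now 20.61 rotz None t 5.67 pos [0.5181 0.174  0.2306] F [-0.9  0.7 -0.1] w 0.0256 tilt [-0.0013 -0.0003]
```

Call:
drive_tool --deltas '[{"fingers": 1.0,"translation": [0,0,0.012],"rot": [0,0,0]},{"fingers": 1.0,"translation": [0,0,0.024],"rot": [0,0,0]},{"fingers": 1.0,"translation": [0,0,0.036],"rot": [0,0,0]},{"fingers": 1.0,"translation": [0,0,0.045],"rot": [0,0,0]},{"fingers": 1.0,"translation": [0,0,0.05],"rot": [0,0,0]},{"fingers": 1.0,"translation": [0,0,0.052],"rot": [0,0,0]},{"fingers": 1.0,"translation": [0,0,0.052],"rot": [0,0,0]}]'

```text
t: 6.55
position: [0.5185, 0.1741, 0.1797]
eef_rot: [3.091, 0.562, 0.001]
force: [0.0, 0.6, 0.3]
gripper_width: 0.0258
```

Call:
drive_tool --deltas '[{"fingers": 1.0,"translation": [0,0,0.001],"rot": [0,0,0]},{"fingers": 1.0,"translation": [0,0,0.0015],"rot": [0,0,0]},{"fingers": 1.0,"translation": [0,0,0.0015],"rot": [0,0,0]}]'

```text
t: 6.92
position: [0.5188, 0.174, 0.1788]
eef_rot: [3.091, 0.562, 0.002]
force: [-0.6, -1.6, 6.0]
gripper_width: 0.0259
```

Call:
drive_tool --deltas '[{"fingers": 0.0,"translation": [0,0,0],"rot": [0,0,0]},{"fingers": 0.0,"translation": [0,0,0],"rot": [0,0,0]},{"fingers": 0.0,"translation": [0,0,0],"rot": [0,0,0]},{"fingers": 0.0,"translation": [0,0,-0.03],"rot": [0,0,0]},{"fingers": 0.0,"translation": [0,0,-0.08],"rot": [0,0,0]},{"fingers": -1.0,"translation": [0,0,-0.12],"rot": [0,0,0]},{"fingers": -1.0,"translation": [-0.02,0.04,-0.12],"rot": [0,0,0]},{"fingers": -1.0,"translation": [-0.05,0.09,-0.12],"rot": [0,0,0]},{"fingers": -1.0,"translation": [-0.08,0.14,-0.11],"rot": [0,0,0]},{"fingers": -1.0,"translation": [-0.11,0.19,-0.1],"rot": [0,0,0]},{"fingers": -1.0,"translation": [-0.134,0.24,-0.08],"rot": [0,0,0]},{"fingers": -1.0,"translation": [-0.134,0.25,-0.08],"rot": [0,0,0]},{"fingers": -1.0,"translation": [-0.134,0.25,-0.08],"rot": [0,0,0]},{"fingers": -1.0,"translation": [-0.134,0.25,-0.08],"rot": [0,0,0]}]'

```text
t: 8.68
position: [0.4813, -0.106, 0.2584]
eef_rot: [3.09, 0.564, 0.001]
force: [0.6, -0.5, 0.1]
gripper_width: 0.0941
```

```bash
python3 - <<'E'
from h import *
import pickle
c=cap('wrist');pickle.dump(c,open('w4.pkl','wb'))
s=cap('side');pickle.dump(s,open('s4.pkl','wb'))
go(.4816,-.107,.26)
u,v=proj(s,(.519,.1725,.2)).astype(int)
a=cv2.resize(s['img'][v-50:v+40,u-50:u+50],None,fx=3,fy=3,interpolation=cv2.INTER_CUBIC)
o=np.hstack([c['img'][:,120:520],np.pad(a,((0,480-len(a)),(0,0),(0,0)))])
cv2.imwrite('pics/w4.png',o[:,:,::-1])
E
```

```text
tool mm [-0.   1.  -1.7] yaw now 20.71 rotz None t 8.78 pos [ 0.4813 -0.106   0.2583] F [-0.1  1.1 -0.4] w 0.0939 tilt [ 0.0006 -0.0001]
```

View pics/w4.png

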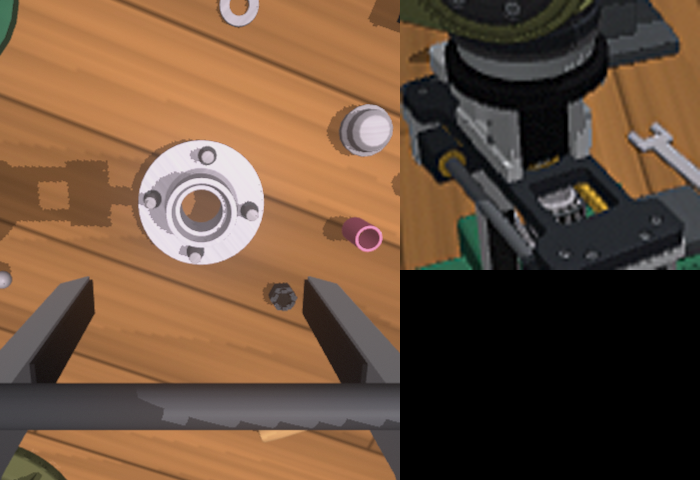

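The hub is centred near (321,209) in full-image pixels. Its studs lie along the jaw axis, turned about 5° clockwise, so I need a −40° turn before gripping.

```bash
python3 - <<'E'
from h import *
import pickle
c=pickle.load(open('w4.pkl','rb'))
e=blob(c,321,203,75,lambda h,s,v:(s<50)&(v>90));print(e,onz(c,*e[0],.022), 'exp',124e-3*427.7/.415)
st=np.array([onz(c,*p,.046)[:2] for p in((371,211),(315,258),(270,202),(327,155))]);print('studs',st.mean(0),np.linalg.norm(st-st.mean(0),axis=1))
d=st-st.mean(0);print(np.degrees(np.arctan2(d[:,1],d[:,0])).round(1))
g=cv2.medianBlur(cv2.cvtColor(c['img'][160:260,270:372],cv2.COLOR_RGB2GRAY),3)
print(cv2.HoughCircles(g,cv2.HOUGH_GRADIENT_ALT,1.5,3,param1=200,param2=.7,minRadius=14,maxRadius=48)+np.array([270,160,0]))
print(63e-3*427.7/.37/2, onz(c,320.5,212,.066))
E
```

```text
(array([320.56863403, 201.93756104]), array([124.5, 126. ])) [ 0.48397766 -0.10765212  0.022     ] exp 127.79469879518072
studs [ 0.48313798 -0.1080035 ] [0.04694883 0.04957412 0.04725449 0.04811029]
[ -73.5 -165.6  104.7   14.1]
[[[321.         211.          25.99240112]
  [321.         211.          37.4513855 ]]]
36.4122972972973 [ 0.48255463 -0.1079066   0.066     ]
```

Call:
drive_tool --deltas '[{"fingers": -1,"translation": [0.001,0.0025,0.02],"rot": [0,0,-10]},{"fingers": -1,"translation": [0.001,0.0025,0.05],"rot": [0,0,-20]},{"fingers": -1,"translation": [0.001,0.0025,0.08],"rot": [0,0,-30]},{"fingers": -1,"translation": [0.001,0.0025,0.12],"rot": [0,0,-39.3]},{"fingers": -1,"translation": [0.001,0.0025,0.16],"rot": [0,0,-39.3]},{"fingers": -1,"translation": [0.001,0.0025,0.2],"rot": [0,0,-39.3]},{"fingers": -1,"translation": [0.001,0.0025,0.221],"rot": [0,0,-39.3]},{"fingers": -1,"translation": [0.001,0.0025,0.221],"rot": [0,0,-39.3]},{"fingers": 0.6,"translation": [0.001,0.0025,0.221],"rot": [0,0,-39.3]},{"fingers": 0.6,"translation": [0.001,0.0025,0.221],"rot": [0,0,-39.3]},{"fingers": 0.6,"translation": [0.001,0.0025,0.221],"rot": [0,0,-39.3]},{"fingers": 0.6,"translation": [0.001,0.0025,0.221],"rot": [0,0,-39.3]}]' --newtons 45

```text
t: 10.28
position: [0.4828, -0.109, 0.0374]
eef_rot: [2.722, 1.569, 0.0]
force: [-3.1, 0.2, 6.0]
gripper_width: 0.0615
```

```bash
python3 - <<'E'
from h import *
go(.483,-.108,.037)
E
```

```text
tool mm [ 1.  -0.4  0.4] yaw now 59.91 rotz None t 10.28 pos [ 0.4828 -0.109   0.0374] F [-3.1  0.2  6. ] w 0.0615 tilt [0.0002 0.0001]
```

Call:
drive_tool --deltas '[{"fingers": 0.6,"translation": [0,0,-0.01],"rot": [0,0,0]},{"fingers": 0.6,"translation": [0,0,-0.04],"rot": [0,0,0]},{"fingers": 0.6,"translation": [0,0,-0.09],"rot": [0,0,0]},{"fingers": 0.6,"translation": [0,0,-0.14],"rot": [0,0,0]},{"fingers": 0.6,"translation": [0,0,-0.19],"rot": [0,0,0]},{"fingers": 0.6,"translation": [0,0,-0.24],"rot": [0,0,0]},{"fingers": 0.6,"translation": [0.03,-0.02,-0.272],"rot": [0,0,0]},{"fingers": 0.6,"translation": [0.07,-0.05,-0.272],"rot": [0,0,0]},{"fingers": 0.6,"translation": [0.11,-0.08,-0.272],"rot": [0,0,0]},{"fingers": 0.6,"translation": [0.14,-0.105,-0.272],"rot": [0,0,0]},{"fingers": 0.6,"translation": [0.147,-0.111,-0.272],"rot": [0,0,0]},{"fingers": 0.6,"translation": [0.147,-0.111,-0.272],"rot": [0,0,0]},{"fingers": 0.6,"translation": [0.147,-0.111,-0.272],"rot": [0,0,0]},{"fingers": 0.6,"translation": [0.147,-0.111,-0.272],"rot": [0,0,0]}]'

```text
t: 12.02
position: [0.4606, 0.0729, 0.3089]
eef_rot: [2.723, 1.567, -0.0]
force: [0.9, -0.1, -6.5]
gripper_width: 0.0617
```

```bash
python3 - <<'E'
from h import *
import pickle
c=cap('wrist');pickle.dump(c,open('w5.pkl','wb'))
s=cap('side');pickle.dump(s,open('s5.pkl','wb'))
go(.461,.074,.31)
p=robot.get_state()['position']
print('hub top exp',proj(c,p+[0,0,.0286]),'nose',proj(c,(.5186,.1735,.237)),'slv',proj(c,(.5186,.1735,.202)))
u,v=proj(s,(.519,.1725,.22)).astype(int)
a=cv2.resize(s['img'][v-100:v+60,u-80:u+50],None,fx=3,fy=3,interpolation=cv2.INTER_CUBIC)
o=np.hstack([c['img'][:,120:520],a])
cv2.imwrite('pics/w5.png',o[:,:,::-1])
E
```

```text
tool mm [ 0.9 -0.  -1.1] yaw now 59.86 rotz None t 12.12 pos [0.4606 0.0732 0.3089] F [-0.6  1.4 -5.5] w 0.0617 tilt [-0.0002 -0.0001]
hub top exp [317.3748619  323.41128565] nose [317.45055337  45.27984322] slv [317.59373856  55.6267724 ]
```

View pics/w5.png

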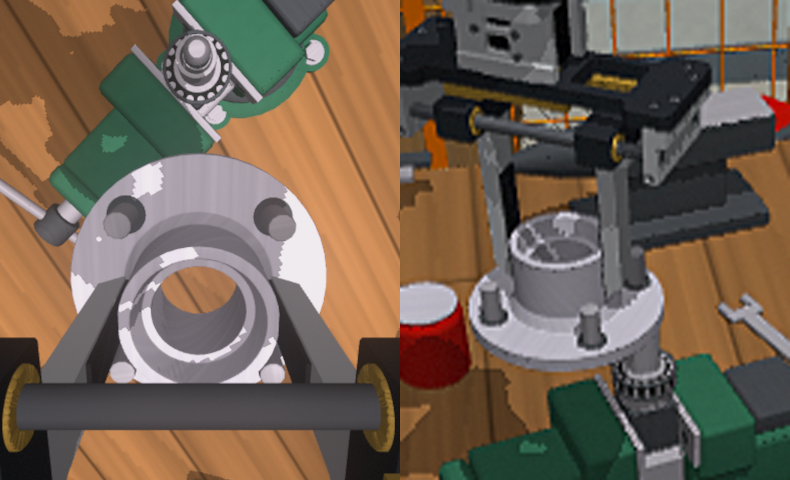

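The sleeve stands on the inner bearing and the hub hangs level. Snout rim is at about (318,315) and the nose at about (318,47) in full-image pixels; I'll zoom for the fine numbers.

```bash
python3 - <<'E'
from h import *
import pickle
c=pickle.load(open('w5.pkl','rb'));I=c['img']
a=cv2.resize(I[10:120,265:375],None,fx=4,fy=4,interpolation=cv2.INTER_CUBIC)[:, :400]
b=cv2.resize(I[230:400,230:410],None,fx=2.5,fy=2.5,interpolation=cv2.INTER_CUBIC)
h=max(len(a),len(b));o=np.hstack([np.pad(q,((0,h-len(q)),(0,0),(0,0))) for q in(a,b)])[:,:800].copy()
for k in range(0,800,40):
    cv2.line(o,(k,0),(k,6),(255,0,0),1);cv2.line(o,(0,k),(6,k),(255,0,0),1)
cv2.imwrite('pics/w6.png',o[:,:,::-1])
E
```

```text
(no output)
```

View pics/w6.png

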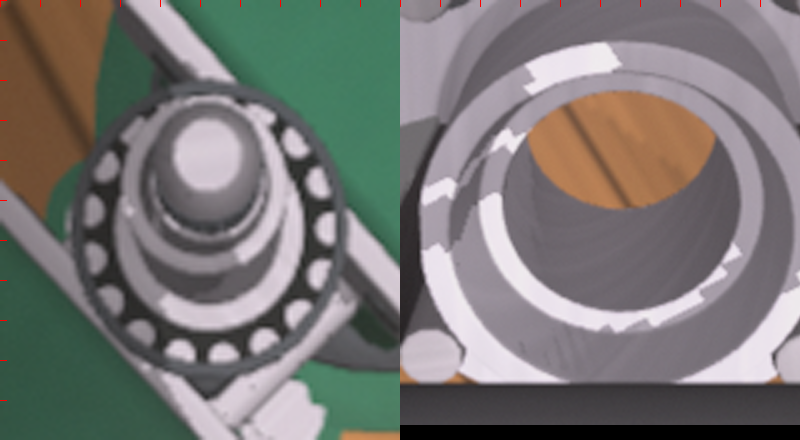

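```bash
python3 - <<'E'
from h import *
import pickle
c=pickle.load(open('w5.pkl','rb'))
T=np.array([.4606,.0732,.3089]);ty=np.radians(59.9);tx=np.array([np.cos(ty),np.sin(ty)]);tyv=np.array([np.sin(ty),-np.cos(ty)])
A=onz(c,317,66.6,.161);N=onz(c,316.6,48.6,.237);S=onz(c,318.5,310.2,T[2]+.0166)
for n,p in(('seat',A),('nose',N),('hub',S)):
    d=(p-T)[:2];print(n,p.round(4),'tool',(d@tx*1e3).round(1),(d@tyv*1e3).round(1))
E
```

```text
seat [0.5176 0.1727 0.161 ] tool 114.7 -0.6
nose [0.5174 0.1723 0.237 ] tool 114.2 -0.6
hub [0.461  0.0731 0.3255] tool 0.1 0.4
```

Call:
drive_tool --deltas '[{"fingers": 0.6,"translation": [0.05,-0.0004,0],"rot": [0,0,0]},{"fingers": 0.6,"translation": [0.1,-0.0009,0],"rot": [0,0,0]},{"fingers": 0.6,"translation": [0.1144,-0.0009,0],"rot": [0,0,0]},{"fingers": 0.6,"translation": [0.1144,-0.0009,0.01],"rot": [0,0,0]},{"fingers": 0.6,"translation": [0.1144,-0.0009,0.03],"rot": [0,0,0]},{"fingers": 0.6,"translation": [0.1144,-0.0009,0.05],"rot": [0,0,0]},{"fingers": 0.6,"translation": [0.1144,-0.0009,0.07],"rot": [0,0,0]},{"fingers": 0.6,"translation": [0.1144,-0.0009,0.09],"rot": [0,0,0]},{"fingers": 0.6,"translation": [0.1144,-0.0009,0.105],"rot": [0,0,0]},{"fingers": 0.6,"translation": [0.1144,-0.0009,0.105],"rot": [0,0,0]},{"fingers": 0.6,"translation": [0.1144,-0.0009,0.105],"rot": [0,0,0]}]'

```text
t: 13.5
position: [0.5173, 0.173, 0.2047]
eef_rot: [2.722, 1.568, 0.002]
force: [-0.5, -0.1, -6.3]
gripper_width: 0.0619
```

```bash
python3 - <<'E'
from h import *
go(.5172,.1726,.1864)
E
```

```text
tool mm [-0.4  0.1 18.3] yaw now 59.9 rotz None t 13.5 pos [0.5173 0.173  0.2047] F [-0.5 -0.1 -6.3] w 0.0619 tilt [0.0011 0.0003]
```

Call:
drive_tool --deltas '[{"fingers": 0.6,"translation": [0,0,0.005],"rot": [0,0,0]},{"fingers": 0.6,"translation": [0,0,0.01],"rot": [0,0,0]},{"fingers": 0.6,"translation": [0,0,0.014],"rot": [0,0,0]},{"fingers": 0.6,"translation": [0,0,0.0165],"rot": [0,0,0]},{"fingers": 0.6,"translation": [0,0,0.018],"rot": [0,0,0]},{"fingers": 0.6,"translation": [0,0,0.018],"rot": [0,0,0]}]'

```text
t: 14.25
position: [0.5171, 0.1732, 0.1865]
eef_rot: [2.722, 1.569, 0.001]
force: [-4.3, -1.5, 1.3]
gripper_width: 0.0619
```

Call:
drive_tool --deltas '[{"fingers": 0.6,"translation": [0,0,0.001],"rot": [0,0,0]},{"fingers": 0.6,"translation": [0,0,0.001],"rot": [0,0,0]}]'

```text
t: 14.5
position: [0.5171, 0.1732, 0.1865]
eef_rot: [2.722, 1.569, 0.002]
force: [-8.1, -3.5, 11.1]
gripper_width: 0.0621
```

Call:
drive_tool --deltas '[{"fingers": -1,"translation": [0,0,0],"rot": [0,0,0]},{"fingers": -1,"translation": [0,0,0],"rot": [0,0,0]},{"fingers": -1,"translation": [0,0,0],"rot": [0,0,0]},{"fingers": -1,"translation": [0,0,-0.03],"rot": [0,0,0]},{"fingers": -1,"translation": [0,0,-0.07],"rot": [0,0,0]},{"fingers": -1,"translation": [0,0,-0.1],"rot": [0,0,0]},{"fingers": -0.4,"translation": [0.05,-0.03,-0.1],"rot": [0,0,0]},{"fingers": -0.4,"translation": [0.1,-0.06,-0.1],"rot": [0,0,0]},{"fingers": -0.4,"translation": [0.15,-0.09,-0.08],"rot": [0,0,0]},{"fingers": -0.4,"translation": [0.19,-0.12,-0.04],"rot": [0,0,0]},{"fingers": -0.4,"translation": [0.204,-0.125,-0.01],"rot": [0,0,0]},{"fingers": -0.4,"translation": [0.204,-0.125,-0.01],"rot": [0,0,0]},{"fingers": -0.4,"translation": [0.204,-0.125,-0.01],"rot": [0,0,0]},{"fingers": -0.4,"translation": [0.204,-0.125,-0.01],"rot": [0,0,0]}]' --newtons 20

```text
t: 16.25
position: [0.5119, 0.4118, 0.197]
eef_rot: [-2.722, -1.567, -0.004]
force: [-0.1, 0.2, 0.1]
gripper_width: 0.0657
```

```bash
python3 - <<'E'
from h import *
import pickle
c=cap('wrist');pickle.dump(c,open('w7.pkl','wb'))
s=cap('side');pickle.dump(s,open('s7.pkl','wb'))
go(.5113,.412,.2)
print(proj(c,(.5113,.412,.016)))
u,v=proj(s,(.519,.1725,.2)).astype(int)
a=cv2.resize(s['img'][v-70:v+50,u-60:u+65],None,fx=3,fy=3,interpolation=cv2.INTER_CUBIC)
o=np.hstack([c['img'][:,120:520],np.pad(a,((0,480-len(a)),(0,0),(0,0)))])
cv2.imwrite('pics/w7.png',o[:,:,::-1])
E
```

```text
tool mm [-0.1 -0.3 -3.6] yaw now 59.87 rotz None t 16.35 pos [0.5116 0.4119 0.1964] F [-0.  -0.3 -0.2] w 0.0657 tilt [0.0016 0.0011]
[317.25038798 215.67203095]
```

View pics/w7.png

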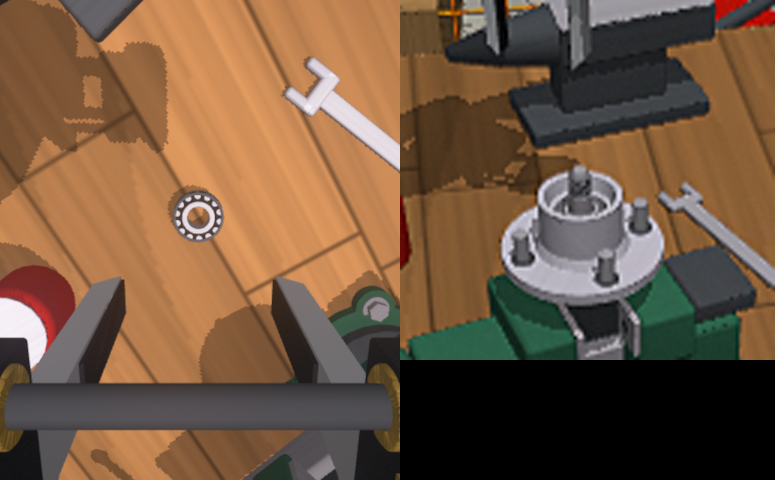

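The hub sits level on the axle, bore and nose visible. The bearing is at about (318,216) in full-image pixels. A red cup at lower left and a corner of the vice at right could meet the wide gripper body, so I'll locate them first.

```bash
python3 - <<'E'
from h import *
import pickle
D=pickle.load(open('d0.pkl','rb'));S,T=D['scene'],D['side'];c=pickle.load(open('w7.pkl','rb'))
print('cup top',tri([ray(S,502,316),ray(T,221,153)]), 'cup wrist', [onz(c,130,335,z) for z in(.06,.09)])
for n,p in(('base nr',(490,310)),):print(n,onz(c,*p,.01))
for n,p in(('handle',(443,249)),('base a',(337,330)),('base b',(377,351)),('base c',(390,322))):print(n,onz(S,*p,.02))
for V in (60,85):
  e=blob(c,318,216,32,lambda h,s,v:(s<V));print(e,onz(c,*e[0],.012),onz(c,*e[0],.016),44e-3*427.7/.36)
E
```

```text
cup top [0.34102379 0.41709573 0.07063892] cup wrist [array([0.33473218, 0.41063064, 0.06      ]), array([0.35498669, 0.41671254, 0.09      ])]
base nr [0.60428377 0.25379004 0.01      ]
handle [0.25814328 0.18399072 0.02      ]
base a [0.64051111 0.1484748  0.02      ]
base b [0.60889941 0.25575787 0.02      ]
base c [0.52798205 0.22684432 0.02      ]
(array([317.76080513, 216.03792953]), array([49.7, 50.6])) [0.5111081  0.41080065 0.012     ] [0.51151838 0.41150296 0.016     ] 52.27444444444445
(array([317.81256676, 216.01477814]), array([50.2, 51.4])) [0.51115728 0.41079581 0.012     ] [0.51156702 0.41149817 0.016     ] 52.27444444444445
```

Call:
drive_tool --deltas '[{"fingers": -0.4,"translation": [0,0,0.05],"rot": [0,0,0]},{"fingers": -0.4,"translation": [0,0,0.1],"rot": [0,0,0]},{"fingers": -0.4,"translation": [-0.0004,0,0.15],"rot": [0,0,0]},{"fingers": -0.4,"translation": [-0.0004,0,0.18],"rot": [0,0,0]},{"fingers": -0.4,"translation": [-0.0004,0,0.187],"rot": [0,0,0]},{"fingers": -0.4,"translation": [-0.0004,0,0.187],"rot": [0,0,0]},{"fingers": -0.4,"translation": [-0.0004,0,0.187],"rot": [0,0,0]},{"fingers": 1,"translation": [-0.0004,0,0.187],"rot": [0,0,0]},{"fingers": 1,"translation": [-0.0004,0,0.187],"rot": [0,0,0]},{"fingers": 1,"translation": [-0.0004,0,0.187],"rot": [0,0,0]},{"fingers": 1,"translation": [-0.0004,0,0.187],"rot": [0,0,0]}]' --newtons 25

```text
t: 17.73
position: [0.5111, 0.4121, 0.0083]
eef_rot: [-2.722, -1.569, -0.001]
force: [-0.7, 0.1, 3.5]
gripper_width: 0.0427
```

```bash
python3 - <<'E'
from h import *
go(.5115,.4115,.009)
E
```

```text
tool mm [-0.3  0.7 -0.7] yaw now 59.91 rotz None t 17.73 pos [0.5111 0.4121 0.0083] F [-0.7  0.1  3.5] w 0.0427 tilt [0.0004 0.0002]
```

Call:
drive_tool --deltas '[{"fingers": 1,"translation": [0,0,-0.02],"rot": [0,0,0]},{"fingers": 1,"translation": [0,0,-0.07],"rot": [0,0,0]},{"fingers": 1,"translation": [0,0,-0.13],"rot": [0,0,0]},{"fingers": 1,"translation": [0,0,-0.19],"rot": [0,0,0]},{"fingers": 1,"translation": [0,0,-0.24],"rot": [0,0,0]},{"fingers": 1,"translation": [-0.04,0.018,-0.272],"rot": [0,0,0]},{"fingers": 1,"translation": [-0.09,0.04,-0.272],"rot": [0,0,0]},{"fingers": 1,"translation": [-0.145,0.064,-0.272],"rot": [0,0,0]},{"fingers": 1,"translation": [-0.2,0.088,-0.272],"rot": [0,0,0]},{"fingers": 1,"translation": [-0.25,0.11,-0.272],"rot": [0,0,0]},{"fingers": 1,"translation": [-0.284,0.1255,-0.272],"rot": [0,0,0]},{"fingers": 1,"translation": [-0.284,0.1255,-0.272],"rot": [0,0,0]},{"fingers": 1,"translation": [-0.284,0.1255,-0.272],"rot": [0,0,0]},{"fingers": 1,"translation": [-0.284,0.1255,-0.272],"rot": [0,0,0]}]'

```text
t: 19.48
position: [0.4771, 0.1042, 0.2801]
eef_rot: [-2.721, -1.57, -0.0]
force: [0.1, 0.5, -0.3]
gripper_width: 0.0425
```

```bash
python3 - <<'E'
from h import *
import pickle
c=cap('wrist');pickle.dump(c,open('w8.pkl','wb'));I=c['img']
go(.4774,.1034,.28)
p=robot.get_state()['position']
B=proj(c,p+[0,0,.0077]);N=proj(c,(.5175,.1726,.237));M=proj(c,(.5175,.1726,.203));print(B,N,M)
f=lambda q,h:I[int(q[1])-h:int(q[1])+h,int(q[0])-h:int(q[0])+h]
a=cv2.resize(f((N+M)/2,50),None,fx=4,fy=4,interpolation=cv2.INTER_CUBIC)
b=cv2.resize(f(B,50),None,fx=4,fy=4,interpolation=cv2.INTER_CUBIC)
print('origins',((N+M)/2).astype(int)-50,B.astype(int)-50)
o=np.hstack([a,b]).copy()
for k in range(0,800,40):
    cv2.line(o,(k,0),(k,6),(255,0,0),1);cv2.line(o,(0,k),(6,k),(255,0,0),1)
cv2.imwrite('pics/w8.png',o[:,:,::-1])
E
```

```text
tool mm [-0.5  0.6  0. ] yaw now 59.98 rotz None t 19.52 pos [0.4771 0.1042 0.28  ] F [-0.1 -0.6 -0.4] w 0.0428 tilt [-0.0001  0.0001]
[317.91092421 302.24245566] [319.55446317 114.19857003] [319.41751455 115.87491386]
origins [269  65] [267 252]
```

View pics/w8.png

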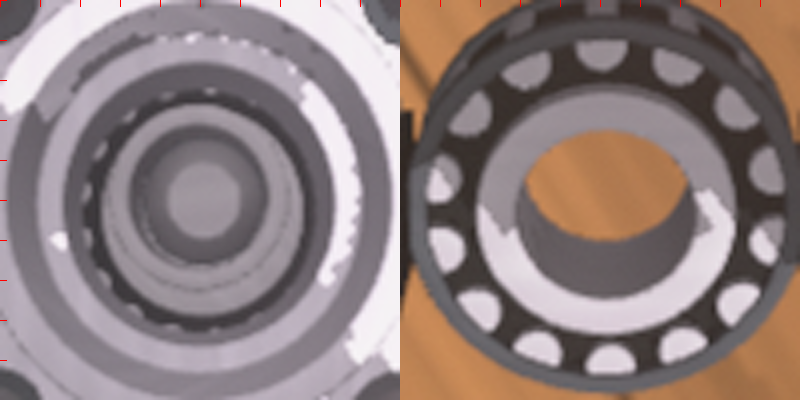

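```bash
python3 - <<'E'
from h import *
import pickle
c=pickle.load(open('w8.pkl','rb'))
T=np.array([.4771,.1042,.2800]);ty=np.radians(59.98);tx=np.array([np.cos(ty),np.sin(ty)]);tyv=np.array([np.sin(ty),-np.cos(ty)])
for n,p in(('nose',onz(c,319.6,114.6,.237)),('floor47',onz(c,318.6,112.4,.203)),('bore39',onz(c,318.2,113.9,.203)),('brg',onz(c,318,304.4,T[2]+.0077))):
    d=(p-T)[:2];print(n,p.round(4),'tool',(d@tx*1e3).round(1),(d@tyv*1e3).round(1))
E
```

```text
nose [0.5174 0.1724 0.237 ] tool 79.2 0.8
floor47 [0.5181 0.1745 0.203 ] tool 81.4 0.3
bore39 [0.5174 0.1739 0.203 ] tool 80.5 0.1
brg [0.4767 0.1033 0.2877] tool -1.0 0.1
```

Call:
drive_tool --deltas '[{"fingers": 1,"translation": [0.04,0.0006,0],"rot": [0,0,0]},{"fingers": 1,"translation": [0.08,0.0006,0],"rot": [0,0,0]},{"fingers": 1,"translation": [0.0804,0.0006,0],"rot": [0,0,0]},{"fingers": 1,"translation": [0.0804,0.0006,0.01],"rot": [0,0,0]},{"fingers": 1,"translation": [0.0804,0.0006,0.02],"rot": [0,0,0]},{"fingers": 1,"translation": [0.0804,0.0006,0.03],"rot": [0,0,0]},{"fingers": 1,"translation": [0.0804,0.0006,0.04],"rot": [0,0,0]},{"fingers": 1,"translation": [0.0804,0.0006,0.048],"rot": [0,0,0]},{"fingers": 1,"translation": [0.0804,0.0006,0.048],"rot": [0,0,0]},{"fingers": 1,"translation": [0.0804,0.0006,0.048],"rot": [0,0,0]}]'

```text
t: 20.78
position: [0.5181, 0.1727, 0.2322]
eef_rot: [2.722, 1.569, 0.001]
force: [-0.5, 0.2, -0.7]
gripper_width: 0.0431
```

```bash
python3 - <<'E'
from h import *
go(.5175,.1735,.217)
E
```

```text
tool mm [ 0.4 -0.9 15.2] yaw now 59.91 rotz None t 20.77 pos [0.5181 0.1727 0.2322] F [-0.5  0.2 -0.7] w 0.0431 tilt [0.0004 0.0001]
```

Call:
drive_tool --deltas '[{"fingers": 1,"translation": [0.0003,-0.0003,0.004],"rot": [0,0,0]},{"fingers": 1,"translation": [0.0003,-0.0003,0.008],"rot": [0,0,0]},{"fingers": 1,"translation": [0.0003,-0.0003,0.012],"rot": [0,0,0]},{"fingers": 1,"translation": [0.0003,-0.0003,0.014],"rot": [0,0,0]},{"fingers": 1,"translation": [0.0003,-0.0003,0.015],"rot": [0,0,0]},{"fingers": 1,"translation": [0.0003,-0.0003,0.015],"rot": [0,0,0]}]'

```text
t: 21.52
position: [0.5179, 0.1731, 0.217]
eef_rot: [-2.722, -1.569, -0.0]
force: [-0.1, 0.0, -0.6]
gripper_width: 0.0427
```

Call:
drive_tool --deltas '[{"fingers": 1,"translation": [0,0,0.001],"rot": [0,0,0]},{"fingers": 1,"translation": [0,0,0.001],"rot": [0,0,0]},{"fingers": -0.4,"translation": [0,0,0.001],"rot": [0,0,0]},{"fingers": -0.4,"translation": [0,0,0.001],"rot": [0,0,0]},{"fingers": -0.4,"translation": [0,0,0.001],"rot": [0,0,0]},{"fingers": -0.4,"translation": [0,0,-0.02],"rot": [0,0,0]},{"fingers": -0.4,"translation": [0,0,-0.06],"rot": [0,0,0]},{"fingers": -0.4,"translation": [-0.05,0,-0.1],"rot": [0,0,0]},{"fingers": -0.4,"translation": [-0.08,0,-0.1],"rot": [0,0,0]},{"fingers": -0.4,"translation": [-0.08,0,-0.1],"rot": [0,0,0]}]'

```text
t: 22.78
position: [0.4774, 0.1027, 0.3179]
eef_rot: [2.723, 1.566, 0.003]
force: [0.4, 0.4, 0.5]
gripper_width: 0.0659
```

```bash
python3 - <<'E'
from h import *
import pickle
c=cap('wrist');pickle.dump(c,open('w9.pkl','wb'));I=c['img']
s=cap('side');pickle.dump(s,open('s9.pkl','wb'))
go(.6661,-.0745,.2)
N=proj(c,(.5175,.1726,.219)).astype(int);print(N)
a=cv2.resize(I[max(N[1]-65,0):N[1]+65,N[0]-65:N[0]+65],(400,400),interpolation=cv2.INTER_CUBIC)
u,v=proj(s,(.519,.1725,.21)).astype(int)
b=cv2.resize(s['img'][v-45:v+35,u-40:u+40],(400,400),interpolation=cv2.INTER_CUBIC)
cv2.imwrite('pics/w9.png',np.hstack([a,b])[:,:,::-1])
E
```

```text
tool mm [-60.  252.4 116.9] yaw now 59.89 rotz None t 22.88 pos [0.4779 0.104  0.3169] F [ 0.2  0.  -0.6] w 0.0659 tilt [0.     0.0001]
[317 114]
```

View pics/w9.png

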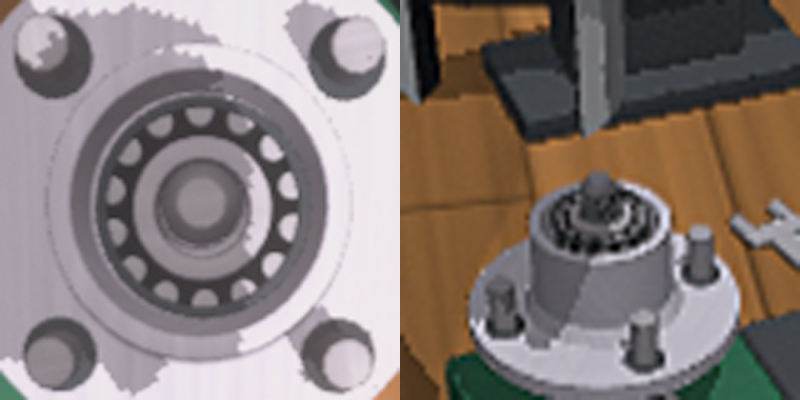

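The bearing lies flat and concentric in the hub mouth, slightly proud of the rim. Next is the washer.

Call:
drive_tool --deltas '[{"fingers": -0.2,"translation": [-0.013,0.055,0],"rot": [0,0,0]},{"fingers": -0.2,"translation": [-0.027,0.112,0.02],"rot": [0,0,0]},{"fingers": -0.2,"translation": [-0.04,0.165,0.05],"rot": [0,0,0]},{"fingers": -0.2,"translation": [-0.05,0.21,0.08],"rot": [0,0,0]},{"fingers": -0.2,"translation": [-0.06,0.24,0.11],"rot": [0,0,0]},{"fingers": -0.2,"translation": [-0.06,0.252,0.147],"rot": [0,0,0]},{"fingers": -0.2,"translation": [-0.06,0.252,0.147],"rot": [0,0,0]},{"fingers": -0.2,"translation": [-0.06,0.252,0.147],"rot": [0,0,0]}]'

```text
t: 23.88
position: [0.6661, -0.0736, 0.1713]
eef_rot: [2.721, 1.57, 0.002]
force: [0.6, -0.4, 0.8]
gripper_width: 0.0562
```

```bash
python3 - <<'E'
from h import *
import pickle
c=cap('wrist','w10.png');pickle.dump(c,open('w10.pkl','wb'))
p=proj(c,(.6661,-.0745,.005));print(p)
for V in (60,85):
  e=blob(c,*p,34,lambda h,s,v:(s<V)&(v>140));q=onz(c,*e[0],.005);print(e,q,36e-3*427.7/.345)
go(*q[:2],.003)
E
```

```text
[318.4724759  219.64723848]
(array([318.24129486, 222.21650314]), array([42.2, 43.3])) [ 0.6648487 -0.0762846  0.005    ] 44.6295652173913
(array([318.28272629, 222.38693619]), array([42.7, 43.7])) [ 0.66480622 -0.07642667  0.005     ] 44.6295652173913
tool mm [ -3.2  -0.2 168.9] yaw now 59.96 rotz None t 23.93 pos [ 0.6662 -0.0737  0.1719] F [ 0.  -0.6  0.3] w 0.0565 tilt [ 0.0024 -0.0003]
```

Call:
drive_tool --deltas '[{"fingers": -0.2,"translation": [-0.003,0,0.05],"rot": [0,0,0]},{"fingers": -0.2,"translation": [-0.003,0,0.1],"rot": [0,0,0]},{"fingers": -0.2,"translation": [-0.003,0,0.145],"rot": [0,0,0]},{"fingers": -0.2,"translation": [-0.003,0,0.163],"rot": [0,0,0]},{"fingers": -0.2,"translation": [-0.003,0,0.1695],"rot": [0,0,0]},{"fingers": -0.2,"translation": [-0.003,0,0.1695],"rot": [0,0,0]},{"fingers": -0.2,"translation": [-0.003,0,0.1695],"rot": [0,0,0]}]' --newtons 15

```text
t: 24.8
position: [0.6651, -0.0771, 0.0022]
eef_rot: [2.72, 1.568, 0.003]
force: [-0.2, -0.9, 0.8]
gripper_width: 0.0563
```

```bash
python3 - <<'E'
from h import *
go(.6648,-.0763,.0015)
E
```

```text
tool mm [ 0.5 -0.7  0.7] yaw now 59.92 rotz None t 24.8 pos [ 0.6651 -0.0771  0.0022] F [-0.2 -0.9  0.8] w 0.0563 tilt [ 0.0025 -0.0004]
```

Call:
drive_tool --deltas '[{"fingers": 1,"translation": [0,0,0],"rot": [0,0,0]},{"fingers": 1,"translation": [0,0,0],"rot": [0,0,0]},{"fingers": 1,"translation": [0,0,0],"rot": [0,0,0]},{"fingers": 1,"translation": [0,0,0],"rot": [0,0,0]},{"fingers": 1,"translation": [0,0,-0.02],"rot": [0,0,0]},{"fingers": 1,"translation": [0,0,-0.07],"rot": [0,0,0]},{"fingers": 1,"translation": [0,0,-0.13],"rot": [0,0,0]},{"fingers": 1,"translation": [0,0,-0.19],"rot": [0,0,0]},{"fingers": 1,"translation": [0,0,-0.24],"rot": [0,0,0]},{"fingers": 1,"translation": [0.01,-0.04,-0.268],"rot": [0,0,0]},{"fingers": 1,"translation": [0.022,-0.09,-0.268],"rot": [0,0,0]},{"fingers": 1,"translation": [0.035,-0.145,-0.268],"rot": [0,0,0]},{"fingers": 1,"translation": [0.049,-0.2,-0.268],"rot": [0,0,0]},{"fingers": 1,"translation": [0.062,-0.253,-0.268],"rot": [0,0,0]},{"fingers": 1,"translation": [0.062,-0.253,-0.268],"rot": [0,0,0]},{"fingers": 1,"translation": [0.062,-0.253,-0.268],"rot": [0,0,0]},{"fingers": 1,"translation": [0.062,-0.253,-0.268],"rot": [0,0,0]}]'

```text
t: 26.92
position: [0.477, 0.1027, 0.2685]
eef_rot: [2.723, 1.567, -0.0]
force: [0.3, -0.1, 0.1]
gripper_width: 0.0346
```

```bash
python3 - <<'E'
from h import *
import pickle
c=cap('wrist');pickle.dump(c,open('w11.pkl','wb'));I=c['img']
go(.4775,.1034,.27)
p=robot.get_state()['position'];print(p)
B=proj(c,p+[0,0,.0028]);N=proj(c,(.5175,.1726,.237));print(B,N)
f=lambda q,h:cv2.resize(I[int(q[1])-h:int(q[1])+h,int(q[0])-h:int(q[0])+h],(400,400),interpolation=cv2.INTER_CUBIC)
o=np.hstack([f(N,50),f(B,50)]).copy();print(N.astype(int)-50,B.astype(int)-50)
for k in range(0,800,40):
    cv2.line(o,(k,0),(k,6),(255,0,0),1);cv2.line(o,(0,k),(6,k),(255,0,0),1)
cv2.imwrite('pics/w11.png',o[:,:,::-1])
E
```

```text
tool mm [ 0.8  0.2 -1.6] yaw now 59.84 rotz None t 26.98 pos [0.4769 0.1027 0.2684] F [ 0.  -0.1 -0.4] w 0.0347 tilt [-0.0003 -0.0001]
[0.47694425 0.1027445  0.26836425]
[317.7588747  297.74869985] [317.86737884 110.47251704]
[267  60] [267 247]
```

View pics/w11.png

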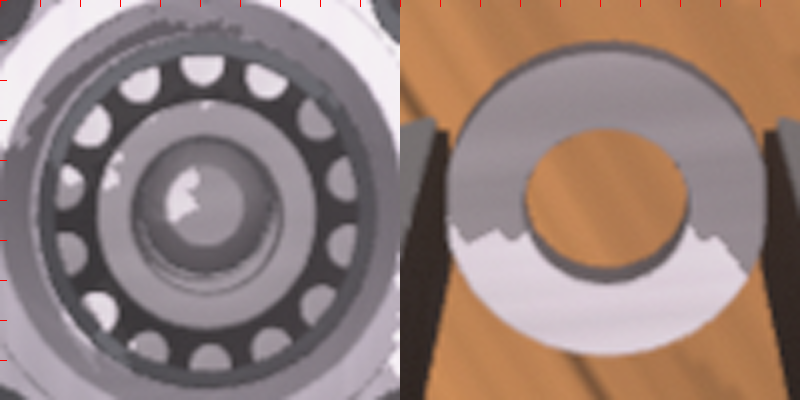

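```bash
python3 - <<'E'
from h import *
import pickle
c=pickle.load(open('w11.pkl','rb'))
T=np.array([.4769,.1027,.2684]);ty=np.radians(59.9);tx=np.array([np.cos(ty),np.sin(ty)]);tyv=np.array([np.sin(ty),-np.cos(ty)])
for n,p in(('nose',onz(c,317.6,110.7,.237)),('washer',onz(c,318.2,297.4,T[2]+.0028)),('brg top',onz(c,267+206/4-.4,60+214/4-.4,.219))):
    d=(p-T)[:2];print(n,p.round(4),'tool',(d@tx*1e3).round(1),(d@tyv*1e3).round(1))
E
```

```text
nose [0.5173 0.1726 0.237 ] tool 80.7 -0.1
washer [0.4772 0.1028 0.2712] tool 0.2 0.2
brg top [0.5172 0.172  0.219 ] tool 80.2 0.2
```

Call:
drive_tool --deltas '[{"fingers": 1,"translation": [0.04,-0.0002,0],"rot": [0,0,0]},{"fingers": 1,"translation": [0.08,-0.0002,0],"rot": [0,0,0]},{"fingers": 1,"translation": [0.0805,-0.0002,0],"rot": [0,0,0]},{"fingers": 1,"translation": [0.0805,-0.0002,0.01],"rot": [0,0,0]},{"fingers": 1,"translation": [0.0805,-0.0002,0.02],"rot": [0,0,0]},{"fingers": 1,"translation": [0.0805,-0.0002,0.028],"rot": [0,0,0]},{"fingers": 1,"translation": [0.0805,-0.0002,0.034],"rot": [0,0,0]},{"fingers": 1,"translation": [0.0805,-0.0002,0.039],"rot": [0,0,0]},{"fingers": 1,"translation": [0.0805,-0.0002,0.039],"rot": [0,0,0]},{"fingers": 1,"translation": [0.0805,-0.0002,0.039],"rot": [0,0,0]}]'

```text
t: 28.22
position: [0.5167, 0.1733, 0.2297]
eef_rot: [2.722, 1.569, 0.001]
force: [-0.2, 1.1, -1.1]
gripper_width: 0.0347
```

```bash
python3 - <<'E'
from h import *
go(.5172,.1724,.2212)
E
```

```text
tool mm [-0.5  0.9  8.5] yaw now 59.92 rotz None t 28.23 pos [0.5167 0.1733 0.2297] F [-0.2  1.1 -1.1] w 0.0347 tilt [0.0004 0.0001]
```

Call:
drive_tool --deltas '[{"fingers": 1,"translation": [0,0.0003,0.003],"rot": [0,0,0]},{"fingers": 1,"translation": [0,0.0003,0.006],"rot": [0,0,0]},{"fingers": 1,"translation": [0,0.0003,0.0075],"rot": [0,0,0]},{"fingers": 1,"translation": [0,0.0003,0.0085],"rot": [0,0,0]},{"fingers": 1,"translation": [0,0.0003,0.0085],"rot": [0,0,0]}]'

```text
t: 28.85
position: [0.5168, 0.1731, 0.2209]
eef_rot: [-2.722, -1.569, 0.0]
force: [-0.4, -0.3, 0.2]
gripper_width: 0.0351
```

Call:
drive_tool --deltas '[{"fingers": 1,"translation": [0,0,0.0005],"rot": [0,0,0]},{"fingers": 1,"translation": [0,0,0.001],"rot": [0,0,0]},{"fingers": 1,"translation": [0,0,0.001],"rot": [0,0,0]}]'

```text
t: 29.22
position: [0.5169, 0.1731, 0.22]
eef_rot: [-2.722, -1.569, -0.0]
force: [-0.6, -0.3, -0.5]
gripper_width: 0.0347
```

Call:
drive_tool --deltas '[{"fingers": 1,"translation": [0,0,0.0005],"rot": [0,0,0]},{"fingers": 1,"translation": [0,0,0.001],"rot": [0,0,0]},{"fingers": 1,"translation": [0,0,0.001],"rot": [0,0,0]}]'

```text
t: 29.6
position: [0.5169, 0.1731, 0.2196]
eef_rot: [2.722, 1.569, 0.001]
force: [-1.5, -1.7, 6.2]
gripper_width: 0.0348
```

Call:
drive_tool --deltas '[{"fingers": -0.2,"translation": [0,0,0],"rot": [0,0,0]},{"fingers": -0.2,"translation": [0,0,0],"rot": [0,0,0]},{"fingers": -0.2,"translation": [0,0,0],"rot": [0,0,0]},{"fingers": -0.2,"translation": [0,0,-0.02],"rot": [0,0,0]},{"fingers": -0.2,"translation": [0,0,-0.06],"rot": [0,0,0]},{"fingers": -0.2,"translation": [-0.04,0,-0.09],"rot": [0,0,0]},{"fingers": -0.2,"translation": [-0.08,0,-0.09],"rot": [0,0,0]},{"fingers": -0.2,"translation": [-0.08,0,-0.09],"rot": [0,0,0]},{"fingers": -0.2,"translation": [-0.08,0,-0.09],"rot": [0,0,0]}]'

```text
t: 30.72
position: [0.4769, 0.1041, 0.3088]
eef_rot: [-2.722, -1.568, 0.0]
force: [0.7, 0.1, 0.0]
gripper_width: 0.0565
```

```bash
python3 - <<'E'
from h import *
import pickle
c=cap('wrist');I=c['img'];s=cap('side');go(.48,.1,.3)
N=proj(c,(.5175,.1726,.224)).astype(int);print(N)
a=cv2.resize(I[max(N[1]-65,0):N[1]+65,N[0]-65:N[0]+65],(400,400),interpolation=cv2.INTER_CUBIC)
u,v=proj(s,(.519,.1725,.21)).astype(int)
b=cv2.resize(s['img'][v-45:v+35,u-40:u+40],(400,400),interpolation=cv2.INTER_CUBIC)
cv2.imwrite('pics/w12.png',np.hstack([a,b])[:,:,::-1])
D=pickle.load(open('d0.pkl','rb'))['side']
for n,p in(('nut',(272,370)),('cap',(369,355))):
    x,y=p;print(n,np.abs(D['img'][y-14:y+14,x-14:x+14].astype(int)-s['img'][y-14:y+14,x-14:x+14]).mean())
E
```

```text
tool mm [-2.3  4.8  8.6] yaw now 59.95 rotz None t 30.82 pos [0.477  0.1044 0.3086] F [-0.3 -0.1 -0. ] w 0.0568 tilt [-0.0007 -0.    ]
[319 115]
nut 1.6666666666666667
cap 2.2708333333333335
```

View pics/w12.png

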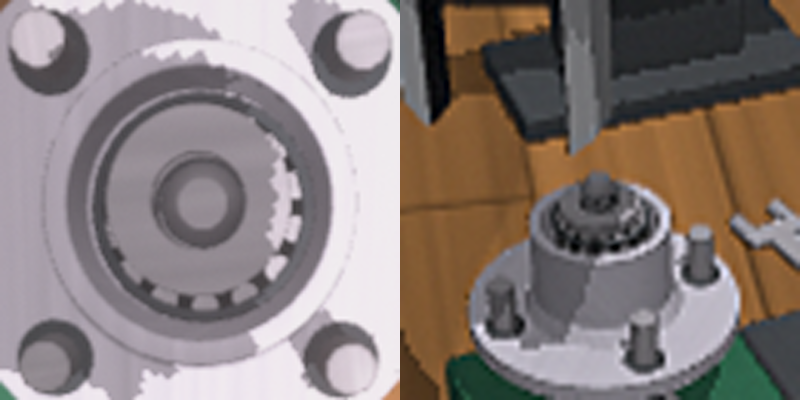

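The washer lies flat on the bearing with the thread through its hole, and the nut and cap look unchanged. Handing in.

```bash
python3 -c "
from cell import robot
print(robot.close_job())"
```

```text
the job is handed in; nothing more can be done
None
```

The hub is dry-fitted on the axle and the job is handed in at about 31 s of the 104 s allowed. I fitted the sleeve, hub, loose bearing and washer in that order, each lowered down the axle.

- **Sleeve and hub:** each touched down within 0.5 mm of its computed home height, and pictures showed the sleeve on the inner bearing and the hub level.
- **Loose bearing:** I entered it about 7 mm into the mouth with no contact force and let it slide the last few mm. The picture shows it flat, concentric and slightly proud of the rim. I judged its height only from that picture and from where the washer landed.
- **Washer:** it touched down with 6 N about 1.5 mm lower than computed. I put this down to its seat in the grip and measurement noise; the last picture shows it flat on the bearing with the thread through its hole.
- **Other checks:** the nut and dust cap looked unchanged against the first picture. The force readings at the end of each move stayed below about 15 N. The gripper was open and clear when I handed in, and no check failed.

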